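# Three walnuts from the locked dispenser

### The arm

A 6-joint arm with a two-finger parallel gripper is mounted at the origin on a cart in front of the work surface, level with it; the furniture and walls round the work are solid. World frame = base frame: x ahead of the robot, y to its left, z up, the work surface at z = 0. Lengths are in m, angles in rad, forces in N, time in s.
With the tool pointing down it reaches from about 0.375 to 0.9 m from the base axis. Payload 3.1 kg.
Tool frame: the origin (TCP) lies between the finger pads; the fingertips stand 8 mm ahead of it and the grasp point (between the pads) lies 11 mm behind it; z points along the fingers, y is the line along which they close (so a half turn about z gives the same grasp; the last joint's range is limited). The gripper opens to 87 mm and grips with 3 to 60 N. Pads are 19 mm wide; open, the fingers measure 117 mm over their backs; the gripper's body (75 mm by 190 mm) begins 51 mm behind the grasp point.
Start: joints at [1.123, 0.527, 1.433, -0, 1.181, -0.178], TCP at [0.167, 0.602, 0.231] pointing down, gripper open.
Joint ranges: [-3.08, 3.08], [-0.75, 2.2], [0.22, 2.44], [-1.43, 4.57], [0, 2.65], [-2.85, 2.85]. Speed limits (rad/s): [2.79, 2.79, 3.14, 3.14, 3.14, 3.14].

### API

Orientations are given as a unit quaternion [x, y, z, w].
In Python, from rig import robot, vision, job gives the robot as it stands.
- The arm moves only by the shell command python3 -m handwheel 'ROWS' [OPENING] [FORCE]. ROWS is JSON, a list of rows, each a list of 4 numbers: the shift along the tool's x, y, z as a fraction of full scale, then the turn about the tool's z as a fraction of full scale. A call has 1 to 20 rows; each row is the pose to reach, as a shift and turn from the pose commanded when the call began, along the tool's axes at that moment, turning the shorter way round; what a row does not reach only later rows make up. Full scale, the value 1, is 300 mm for a shift and 2 pi rad for a turn. A row lasts 1/12 s, in which the tool goes at most 41.7 mm and 7.16 degrees, less where a joint would pass 70% of its speed; a pose out of reach is approached as far as the arm can. A call with a number of a shift or a turn outside -1 to 1 is refused whole. A call with a gripper value outside its range is refused whole. OPENING is the opening in per cent of the stroke, from 0 (shut) to 100 (fully open), set as the call begins (- or left out, the last holds). The fingers move at their own pace and stop on an object; FORCE is the grip in N (left out, the last holds). Time passes only in rows, so rows that repeat a pose let the fingers close. It gives the time, the measured TCP pose, the force, the opening and the grip force at its end, in the units of the state.
- robot.get_obs(): the state, without advancing time (a new reading comes with each control period).
- vision.camera(name): name is "scene" or "top" or "wrist"; returns a dict with "frame" (480x640x3 uint8, red, green, blue), "K" (3x3 intrinsics, pixels), "k1" (the pictures are not rectified: a ray, as slopes to the right and down, at radius r is drawn at 1 + k1 r^2 times it, then the intrinsics apply), "cam_to_world" (4x4, takes a point from camera to world coordinates); the wrist camera has in their place "hand_eye" (4x4, takes a point from camera to tool coordinates, whose origin is the TCP and whose axes are the flange's). Camera axes: x right, y down, z forward; pixel columns grow to the right and rows downward; lengths in m; the calibration is good to about 2 mm. A picture is of the moment at which its call begins: read the wrist's pose just before it. There is no depth.
- job.hand_in(): hands the job in; it is judged then, once.
Trained networks look in the newest picture that a camera, given by its name, has taken for a name from the list of things; names that differ only in an ending like _2 or _b are one class to them, and where a whole thing is asked for, a point or a joint stands for the part that bears it (a point fixed in the world has none). Each returns a list of dicts, best first, with "conf" (0 to 1); they miss things now and then, are a little off and sometimes report something else, mostly with a low value. They report only what shows in the picture. A call takes as long as a camera call.
- vision.look_for(camera, label): "point" ([row, column] in pixels, amid what is visible of it).
- vision.outline_of(camera, label): "mask" (480x640 bool, what is visible of it) and "point" ([row, column] in pixels, amid what is visible of it).
The state is a dict: "time": time; "q": joint angles; "joint_velocities": joint speeds; "joint_torque": joint torques, N m; "position": TCP position; "tool_rot": TCP orientation; "ft_force": force on the tool from outside, world axes, zero at the start; "moment": the same for the moment, N m; "grip_width": finger opening in m; "grip_force": force on a finger pad.
Only numpy, scipy, OpenCV 4.12 (cv2) and the standard library are available. Lean on these libraries where they do the work, as an engineer would, in place of code of your own. Each camera call takes 0.05 s, during which the arm holds its last target. There are 200 camera calls.

### The job

Unlock the walnut dispenser by sliding both lock bolts on its top fully to the left: one of them is held by an interlock until the other has been thrown, so feel gently which one is free and do not force the held one. Then turn the knob clockwise, click by click, exactly three clicks, so that exactly three walnuts drop into the terracotta dish and the fourth stays in the dispenser. Leave the knob resting on the third click, the bolts thrown, the dish where it stands and the things around it undisturbed.

Things in the scene. Friction and masses are not known exactly. Their poses are not given: they have to be found in the camera images.
- dispenser: Fixed white walnut dispenser, a box 140 mm (x) by 224 (y), 204 high, with a flat steel deck on top. Origin on the worktop, between x=-70 and +70, y=-92 and +132 mm of the box; its x points about to the robot's left, its y about towards the robot; chute and window are on its right (-x) face. On the deck: knob at y=+62 mm, two lock bolts beyond it. Four walnuts are stacked inside over a paddle wheel that turns with the knob; locked unless both bolts are thrown.
- chute_lip (a point): Lip of the steel chute, 46 mm wide, that leaves the dispenser's -x face below the knob (93 mm before its origin, 32 mm above the worktop), over the dish.
- bolt_near_tab (a point): Centre of the nearer bolt's upright steel thumb tab (y=-18 mm on the deck), 12 mm thick (x), 30 wide (y), from 2 to 34 mm above the deck; this point 18 mm above the deck (z 222 mm). Its sliding plate, 48 x 30 mm, 5.5 high, runs between guide rails 6 mm high, from x=-64 to +20 mm. Rest: tab at x=-40 mm. Axes as the dispenser's.
- bolt_far_tab (a point): The same on the farther lock bolt (y=-66 mm on the deck, 48 mm beyond the near one); same shape and size.
- bolt_near (a joint): Travel of the nearer bolt in m: 0 locked (right), 0.026 fully thrown, at a stop. Slides along the dispenser's +x, to the left, friction about 2.5 N, stays where left. Held by the interlock it stops dead after 1.5 mm; then the other one is free and, fully thrown, frees it. Which one is held differs from case to case and cannot be seen. More than 50 N would be forcing it.
- bolt_far (a joint): The same for the farther bolt.
- knob_grip (a point): Middle of the black knob's grip bar, 70 mm long, 16 thick, 34 high (10 to 44 mm above the deck), on a round foot 60 mm across; this point is on the upright turning axis, 27 mm above the deck (z 231 mm). x axis along the bar, towards its end with a white mark, z up. At the start the bar stands 30 degrees anticlockwise of the dispenser's x.
- knob (a joint): Knob angle in rad, clockwise seen from above, 0 at the start (back stop at -0.12). A click every 1.047 (60 degrees): a sprung detent of about 0.2 N m resists, past the middle it pulls on into the next click and rests there. Each click drops one walnut down the chute. Locked, it gives only about 0.1 rad.
- dish: Loose round terracotta dish standing under the chute lip, 123 mm across, 28 mm high, floor 5 mm thick; origin at the centre of its underside.
- espresso_cup: Bystander: loose white espresso cup, 64 x 91 x 50 mm, on the worktop to the right of the dispenser; origin under it.
- teaspoon: Bystander: loose steel teaspoon, 132 mm long, lying on the worktop to the right.
- food_tin: Bystander: loose food tin, 57 mm across, 72 mm high, upright on the worktop to the right of the dispenser.
- walnut_1: Loose: brown walnut in its shell, a round ball about 28 mm across, origin at its centre. Number 1 from the bottom of the stack, so the first to drop.
- walnut_2: Loose: brown walnut in its shell, a round ball about 28 mm across, origin at its centre. Number 2 from the bottom of the stack, so the second to drop.
- walnut_3: Loose: brown walnut in its shell, a round ball about 28 mm across, origin at its centre. Number 3 from the bottom of the stack, so the third to drop.
- walnut_4: Loose: brown walnut in its shell, a round ball about 28 mm across, origin at its centre. Number 4 from the bottom of the stack, so the fourth to drop.

How it is judged:
By the outcome, as a careful person would: the job done as asked, in the order asked, and still so for the second after the job is handed in, with the robot touching nothing.
It also fails if it takes over 69 s, if anything falls off the work surface, if the arm or the gripper's body presses on something with over 40 N, if the wrist force passes 120 N, or if a joint passes its speed limit or range.

## Working session

There is one attempt and no reset: what is moved stays moved. The work goes in short steps, Python scripts to look and compute and a shell command to move; the robot and the scene stay as the last step left them, time stands still between calls to the robot, and variables do not carry over. Pictures are saved under pics/ and viewed, at most 10 in all, crops included, and the job is handed in when it is done.

```bash
mkdir -p pics; cat > h.py <<'E'
import numpy as np, cv2
from rig import robot, vision, job
from scipy.spatial.transform import Rotation as R
def ray(c,p,T=None):
    K=np.array(c["K"]);k=c["k1"]
    d=np.array([(p[1]-K[0,2])/K[0,0],(p[0]-K[1,2])/K[1,1]]);u=d.copy()
    for _ in range(20): u=d/(1+k*(u@u))
    T=np.array(c["cam_to_world"]) if T is None else T
    v=T[:3,:3]@np.array([u[0],u[1],1]);return T[:3,3],v
def atz(c,p,z,T=None):
    o,v=ray(c,p,T);return o+v*(z-o[2])/v[2]
def tri(rs):
    A=np.zeros((3,3));b=np.zeros(3)
    for o,v in rs:
        v=v/np.linalg.norm(v);P=np.eye(3)-np.outer(v,v);A+=P;b+=P@o
    return np.linalg.solve(A,b)
E
python3 - <<'E'
from h import *
np.set_printoptions(precision=4,suppress=True)
o=robot.get_obs();print(o["time"],o["position"],o["tool_rot"],o["ft_force"],o["grip_width"])
Z={"bolt_near_tab":.222,"bolt_far_tab":.222,"knob_grip":.231,"dish":.014,"chute_lip":.032,"espresso_cup":.025,"food_tin":.036,"teaspoon":0}
for n in("top","scene"):
    c=vision.camera(n);cv2.imwrite(f"pics/{n}0.png",c["frame"][:,:,::-1])
    print(n,np.array(c["cam_to_world"])[:3,3])
    for l,z in Z.items():
        for r in vision.look_for(n,l)[:2]: print(l,round(r["conf"],2),np.round(r["point"]),atz(c,r["point"],z))
E
```

```text
0.0 [0.1662 0.6018 0.2296] [ 0.1345  0.9909 -0.001  -0.0003] [ 0.4626 -0.111   0.1787] 0.08709458513051124
top [0.447  0.0411 1.0613]
bolt_near_tab 0.73 [212. 290.] [0.5516 0.1424 0.222 ]
bolt_far_tab 0.74 [186. 286.] [0.5976 0.151  0.222 ]
dish 0.81 [253. 347.] [0.4894 0.0394 0.014 ]
chute_lip 0.95 [234. 271.] [0.5247 0.2037 0.032 ]
espresso_cup 0.95 [284. 395.] [ 0.424 -0.066  0.025]
espresso_cup 0.59 [213. 288.] [0.5734 0.1692 0.025 ]
food_tin 0.63 [185. 353.] [0.635  0.0295 0.036 ]
teaspoon 0.85 [200. 420.] [ 0.6122 -0.1218  0.    ]
teaspoon 0.39 [258. 269.] [0.475  0.2118 0.    ]
scene [ 0.1201 -0.1569  0.8948]
bolt_near_tab 0.62 [195. 281.] [0.5519 0.1377 0.222 ]
bolt_far_tab 0.61 [172. 294.] [0.6013 0.1427 0.222 ]
knob_grip 0.89 [226. 229.] [0.4612 0.1714 0.231 ]
dish 0.92 [313. 315.] [0.4885 0.0425 0.014 ]
chute_lip 0.61 [241. 247.] [0.5508 0.2216 0.032 ]
espresso_cup 0.73 [366. 356.] [ 0.4312 -0.0637  0.025 ]
espresso_cup 0.21 [294. 426.] [ 0.6108 -0.1147  0.025 ]
food_tin 0.91 [249. 360.] [0.632  0.0268 0.036 ]
teaspoon 0.74 [300. 425.] [ 0.613  -0.1172  0.    ]
```

```bash
ls pics
```

```text
scene0.png
top0.png
```

```bash
python3 - <<'E'
import cv2
a=cv2.imread("pics/top0.png")[130:330,200:440];b=cv2.imread("pics/scene0.png")[130:330,160:400]
cv2.imwrite("pics/c0.png",cv2.resize(cv2.hconcat([a,b]),(800,333),interpolation=cv2.INTER_CUBIC))
E
```

```text
(no output)
```

View pics/c0.png

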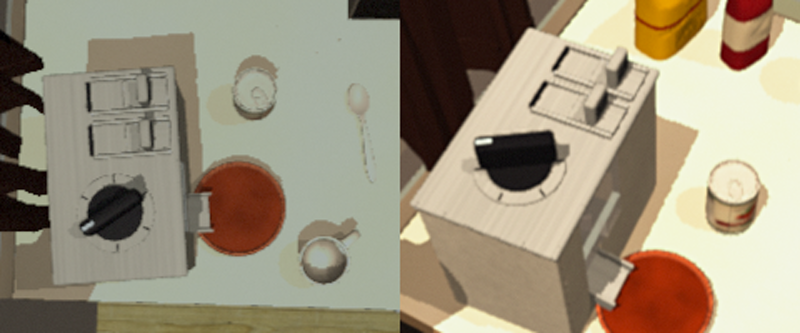

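The crop shows the deck corners, both bolt tabs at right (top px ≈ (186,286), (212,289)), and the knob at about (257,267) with its white mark lower left. Fit the dispenser's pose from the corners.

```bash
python3 - <<'E'
from h import *
from scipy.optimize import least_squares
np.set_printoptions(precision=4,suppress=True)
c=vision.camera("top");s=vision.camera("scene")
f=5/3
px=lambda x,y:(130+y/f,200+x/f); ps=lambda x,y:(130+y/f,160+(x-400)/f)
M=[(70,-92,204),(-70,-92,204),(-70,132,204),(70,132,204),(-40,-66,238),(-40,-18,238),(0,62,248)]
P=[(c,p,m) for p,m in zip([px(44,76),px(174,68),px(187,276),px(54,283)],M[:4])]
P+=[(s,p,m) for p,m in zip([ps(528,28),ps(658,70),ps(554,260),ps(413,205)],M[:4])]
def fit(P):
    def res(v):
        r=[]
        for cam,p,m in P:
            w=atz(cam,p,m[2]/1000); q=R.from_euler("z",v[2]).apply([m[0]/1e3,m[1]/1e3,0])[:2]+v[:2]
            r+=list(w[:2]-q)
        return r
    g=least_squares(res,[.55,.17,1.57]);return g.x,np.array(g.fun).reshape(-1,2)*1000
for Q in(P[:4],P[4:],P):
    x,r=fit(Q);print(x,np.degrees(x[2]),"\n",r)
for n,m in(("near",(-40,-18)),("far",(-40,-66)),("knob",(0,62)),("lip",(-93,62))):
    print(n,R.from_euler("z",x[2]).apply([m[0]/1e3,m[1]/1e3,0])[:2]+x[:2])
o=robot.get_obs();print(R.from_quat(o["tool_rot"]).as_matrix())
E
```

```text
[0.5309 0.1827 1.6594] 95.07448166140847 
 [[ 1.1581  1.8944]
 [ 0.4811 -1.0642]
 [-1.3006 -2.0445]
 [-0.3385  1.2143]]
[0.5307 0.1818 1.6719] 95.79273754595602 
 [[ 1.6766  1.6524]
 [ 1.8876 -0.7091]
 [-2.7215 -0.2448]
 [-0.8427 -0.6985]]
[0.5308 0.1822 1.6656] 95.43393954206928 
 [[ 1.7723  1.8251]
 [ 0.2206 -1.2139]
 [-1.6897 -0.7948]
 [ 0.147   2.5444]
 [ 1.0592  1.7173]
 [ 2.1427 -0.5584]
 [-2.3292 -1.4901]
 [-1.3229 -2.0295]]
near [0.5525 0.1441]
far [0.6003 0.1487]
knob [0.4691 0.1764]
lip [0.4779 0.0838]
[[-0.9638  0.2665 -0.    ]
 [ 0.2665  0.9638 -0.    ]
 [ 0.     -0.     -1.    ]]
```

```bash
python3 - <<'E'
import cv2
a=cv2.imread("pics/top0.png");b=cv2.imread("pics/scene0.png")
cv2.imwrite("pics/f0.png",cv2.resize(cv2.hconcat([a,b]),(800,300),interpolation=cv2.INTER_AREA))
E
```

```text
(no output)
```

View pics/f0.png

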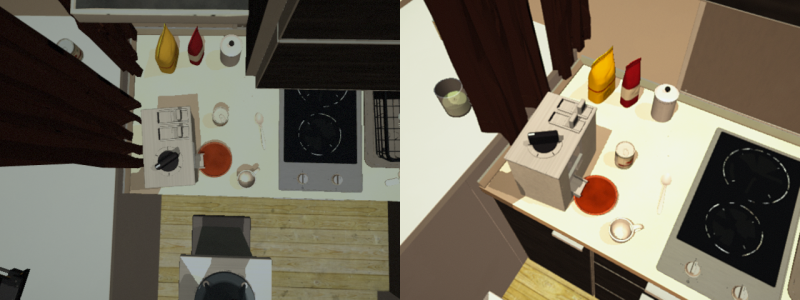

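```bash
python3 - <<'E'
from h import *
np.set_printoptions(precision=3,suppress=True)
c=vision.camera("top");s=vision.camera("scene")
for z in(.0,.2,.3,.4,.5): print(z,[atz(c,p,z)[:2] for p in((264,226),(150,226))],[atz(s,p,z)[:2] for p in((232,120),(110,232))])
hsv=cv2.cvtColor(c["frame"],cv2.COLOR_RGB2HSV)
cv2.imwrite("pics/cur.png",cv2.resize(cv2.hconcat([c["frame"][60:300,0:320,::-1],s["frame"][60:300,0:320,::-1]]),(800,300)))
E
```

```text
0.0 [array([0.459, 0.307]), array([0.717, 0.319])] [array([0.467, 0.464]), array([0.853, 0.457])]
0.2 [array([0.457, 0.257]), array([0.666, 0.266])] [array([0.389, 0.326]), array([0.689, 0.32 ])]
0.3 [array([0.455, 0.232]), array([0.641, 0.24 ])] [array([0.35 , 0.256]), array([0.607, 0.251])]
0.4 [array([0.454, 0.207]), array([0.615, 0.214])] [array([0.312, 0.187]), array([0.525, 0.182])]
0.5 [array([0.453, 0.182]), array([0.59 , 0.188])] [array([0.273, 0.117]), array([0.444, 0.114])]
```

View pics/cur.png

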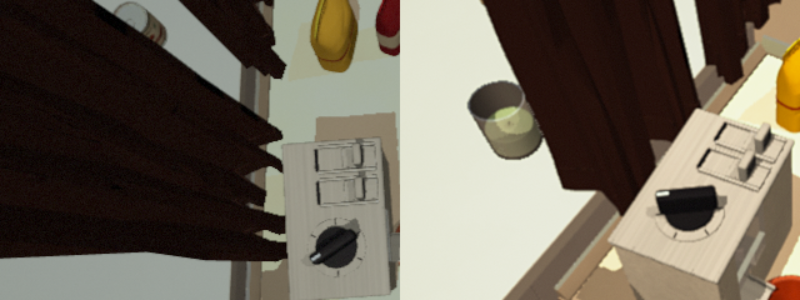

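```bash
python3 - <<'E'
from h import *
np.set_printoptions(precision=3,suppress=True)
c=vision.camera("top");s=vision.camera("scene")
for a in((268,230),(246,228),(206,222),(166,224)):
  for b in((210,130),(232,176)):
    rs=[ray(c,a),ray(s,b)];p=tri(rs)
    print(a,b,p,[np.linalg.norm(np.cross(p-o,v/np.linalg.norm(v))) for o,v in rs])
E
```

```text
(268, 230) (210, 130) [0.422 0.26  0.269] [np.float64(0.037383083986407634), np.float64(0.037383083986407654)]
(268, 230) (232, 176) [0.445 0.262 0.172] [np.float64(0.006809003366468361), np.float64(0.006809003366468385)]
(246, 228) (210, 130) [0.451 0.281 0.23 ] [np.float64(0.049609528241097774), np.float64(0.04960952824109774)]
(246, 228) (232, 176) [0.483 0.293 0.103] [np.float64(0.017917959907994944), np.float64(0.01791795990799494)]
(206, 222) (210, 130) [0.507 0.323 0.159] [np.float64(0.0743338668844958), np.float64(0.07433386688449571)]
(206, 222) (232, 176) [ 0.565  0.363 -0.042] [np.float64(0.04143858191284539), np.float64(0.04143858191284527)]
(166, 224) (210, 130) [0.547 0.326 0.159] [np.float64(0.10786882396081802), np.float64(0.10786882396081805)]
(166, 224) (232, 176) [ 0.642  0.401 -0.13 ] [np.float64(0.07984362919572902), np.float64(0.07984362919572907)]
```

```bash
python3 -m handwheel '[[-0.03,-0.04,-0.1,0.0],[-0.1,-0.12,-0.2,0.015],[-0.2,-0.24,-0.3,0.033],[-0.3,-0.365,-0.3,0.05],[-0.4,-0.487,-0.3,0.068],[-0.5,-0.609,-0.3,0.086],[-0.6,-0.73,-0.3,0.104],[-0.67,-0.815,-0.3,0.122],[-0.699,-0.851,-0.3,0.14],[-0.699,-0.851,-0.3,0.158],[-0.699,-0.851,-0.3,0.176],[-0.699,-0.851,-0.3,0.192],[-0.699,-0.851,-0.3,0.192]]' 0 20
```

```text
time: 2.28
position: [0.301, 0.3, 0.3208]
tool_rot: [0.674, 0.739, 0.0, 0.0]
ft_force: [-0.0, -0.5, 0.7]
grip_width: 0.0081
grip_force: 0.0
```

```bash
python3 -m handwheel '[[-0.08,0.03,0,0],[-0.2,0.08,0,0],[-0.32,0.125,0,0],[-0.44,0.17,0,0],[-0.56,0.22,0,0],[-0.66,0.26,0,0],[-0.7,0.32,0,0],[-0.7,0.42,0,0],[-0.69,0.54,0,0],[-0.68,0.66,0,0],[-0.67,0.75,0,0],[-0.668,0.787,0,0],[-0.668,0.787,0,0],[-0.668,0.787,0,0]]' 0 20
python3 - <<'E'
from h import *
np.set_printoptions(precision=4,suppress=True)
o=robot.get_obs();w=vision.camera("wrist");cv2.imwrite("pics/w1.png",w["frame"][:,:,::-1])
T=np.eye(4);T[:3,:3]=R.from_quat(o["tool_rot"]).as_matrix();T[:3,3]=o["position"];T=T@np.array(w["hand_eye"])
print(o["position"],T[:3,3],o["ft_force"])
for l,z in(("bolt_near_tab",.222),("bolt_far_tab",.222),("knob_grip",.231)):
    for r in vision.look_for("wrist",l)[:2]: print(l,round(r["conf"],2),r["point"],atz(w,r["point"],z,T))
E
```

```text
time: 3.45
position: [0.5542, 0.1235, 0.3199]
tool_rot: [0.672, 0.741, -0.001, -0.001]
ft_force: [0.6, -0.8, 0.4]
grip_width: 0.0008
grip_force: 0.0
[0.5542 0.1235 0.3199] [0.5481 0.188  0.4737] [ 0.5843 -0.7953  0.3866]
bolt_near_tab 0.89 [210.0, 325.8] [0.5552 0.1492 0.222 ]
bolt_far_tab 0.65 [213.8, 390.0] [0.6027 0.151  0.222 ]
knob_grip 0.79 [156.5, 210.4] [0.4722 0.1799 0.231 ]
knob_grip 0.23 [214.0, 389.2] [0.6002 0.1521 0.231 ]
```

View pics/w1.png

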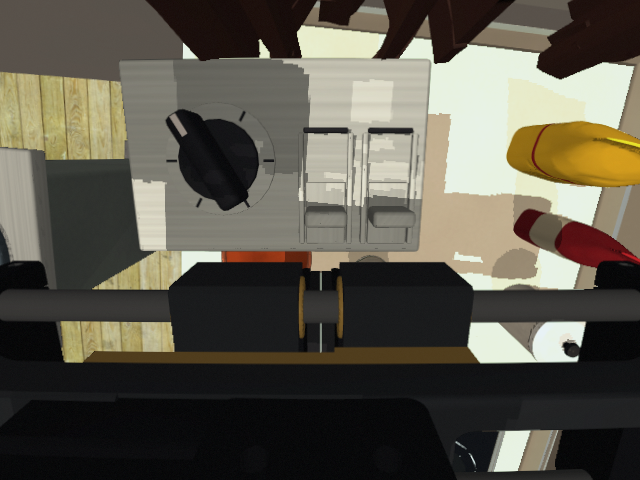

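Wrist view: near tab at (215,325), far tab at (215,390), knob at (160,215); curtain folds just beyond the deck's left edge. Descend right of the near tab.

```bash
python3 -m handwheel '[[-0.01,0,0.05,0],[-0.013,0,0.15,0],[-0.013,0,0.22,0],[-0.013,0,0.26,0],[-0.013,0,0.29,0],[-0.013,0,0.31,0],[-0.013,0,0.32,0],[-0.013,0,0.32,0],[-0.013,0,0.32,0]]' 0 20
python3 -m handwheel '[[0.01,0,0,0],[0.013,0,0,0],[0.013,0,0,0],[0.013,0,0,0]]'
```

```text
time: 4.4
position: [0.5554, 0.1194, 0.2253]
tool_rot: [0.673, 0.74, 0.001, 0.001]
ft_force: [-0.5, 0.4, 0.1]
grip_width: 0.0005
grip_force: 0.0
time: 4.73
position: [0.5548, 0.1234, 0.225]
tool_rot: [0.673, 0.74, 0.0, 0.0]
ft_force: [-0.6, -0.2, -0.4]
grip_width: 0.0009
grip_force: 0.0
```

Now small 1–2 mm feeling steps.

```bash
for i in 1 2 ; do python3 -m handwheel '[[0.0033,0,0,0],[0.0067,0,0,0],[0.0067,0,0,0]]' | egrep 'pos|ft_'; done
```

```text
position: [0.5544, 0.1254, 0.2245]
ft_force: [0.1, 0.3, -0.1]
position: [0.5542, 0.1274, 0.2245]
ft_force: [0.3, -0.5, -1.1]
```

```bash
for i in 1 2 3; do python3 -m handwheel '[[0.0033,0,0,0],[0.0033,0,0,0],[0.0033,0,0,0]]' | egrep 'pos|ft_'; done
```

```text
position: [0.5542, 0.1281, 0.2245]
ft_force: [0.5, -0.5, 0.0]
position: [0.5541, 0.1287, 0.2245]
ft_force: [0.8, -3.1, -0.2]
position: [0.554, 0.1301, 0.2245]
ft_force: [1.4, -2.9, 0.0]
```

```bash
for i in 1 2 3; do python3 -m handwheel '[[0.0033,0,0,0],[0.0033,0,0,0]]' | egrep 'pos|ft_'; done
```

```text
position: [0.5538, 0.1313, 0.2246]
ft_force: [0.5, -2.8, -0.8]
position: [0.5537, 0.1323, 0.2245]
ft_force: [0.3, -2.7, -0.5]
position: [0.5536, 0.1333, 0.2245]
ft_force: [-0.4, -2.7, 0.4]
```

```bash
python3 -m handwheel '[[0.01,0,0,0],[0.02,0,0,0],[0.03,0,0,0],[0.04,0,0,0],[0.05,0,0,0],[0.06,0,0,0],[0.06,0,0,0]]'| egrep 'pos|ft_';  for i in 1 2 ; do python3 -m handwheel '[[0.0033,0,0,0],[0.0033,0,0,0]]' | egrep 'pos|ft_'; done
```

```text
position: [0.5518, 0.152, 0.2245]
ft_force: [-0.4, -0.7, -0.5]
position: [0.5518, 0.1524, 0.2245]
ft_force: [-0.6, -0.9, -1.0]
position: [0.5517, 0.1531, 0.2245]
ft_force: [-0.3, -1.6, -0.7]
```

```bash
for i in 1 2 ; do python3 -m handwheel '[[0.0033,0,0,0],[0.0033,0,0,0]]' | egrep 'pos|ft_'; done
```

```text
position: [0.5516, 0.154, 0.2245]
ft_force: [1.4, -2.5, 0.4]
position: [0.5516, 0.154, 0.2246]
ft_force: [0.7, -5.4, -0.0]
```

```bash
for i in 1 2 ; do python3 -m handwheel '[[0.0033,0,0,0],[0.0033,0,0,0]]' | egrep 'pos|ft_'; done
```

```text
position: [0.5517, 0.1541, 0.2246]
ft_force: [-0.1, -7.6, 0.0]
position: [0.5517, 0.1541, 0.2246]
ft_force: [1.5, -9.6, 0.7]
```

```bash
python3 -m handwheel '[[-0.03,0,0,0],[-0.08,0,0,0],[-0.12,0.01,0,0],[-0.13,0.05,0,0],[-0.13,0.1,0,0],[-0.13,0.14,0,0],[-0.12,0.16,0,0],[-0.12,0.16,0,0],[-0.12,0.16,0,0]]'| egrep 'pos|ft_';  for i in 1 2 ; do python3 -m handwheel '[[0.0067,0,0,0],[0.0067,0,0,0]]' | egrep 'pos|ft_'; done
```

```text
position: [0.6022, 0.126, 0.2242]
ft_force: [0.3, -0.1, -0.4]
position: [0.6014, 0.1281, 0.2244]
ft_force: [-1.2, 0.4, 0.4]
position: [0.6017, 0.1301, 0.2247]
ft_force: [0.1, 0.3, -0.1]
```

```bash
for i in 1 2 3 4 ; do python3 -m handwheel '[[0.0033,0,0,0],[0.0033,0,0,0]]' | egrep 'pos|ft_'; done
```

```text
position: [0.602, 0.1309, 0.2247]
ft_force: [0.5, -0.2, 0.4]
position: [0.602, 0.1318, 0.2246]
ft_force: [0.3, -0.2, 0.0]
position: [0.602, 0.1326, 0.2246]
ft_force: [-0.4, 0.5, 0.6]
position: [0.6019, 0.1331, 0.2246]
ft_force: [0.5, -2.3, -0.3]
```

```bash
for i in 1 2 3 4; do python3 -m handwheel '[[0.0033,0,0,0],[0.0033,0,0,0]]' | egrep 'pos|ft_'; done
```

```text
position: [0.6018, 0.1343, 0.2246]
ft_force: [0.2, -2.0, -0.0]
position: [0.6017, 0.1355, 0.2246]
ft_force: [-0.5, -1.9, 0.2]
position: [0.6015, 0.1367, 0.2246]
ft_force: [-0.9, -3.0, -0.1]
position: [0.6014, 0.1377, 0.2246]
ft_force: [-0.2, -2.2, 0.7]
```

Free too: 4.6 mm past contact. Throw it to its stop (~.1586).

```bash
python3 -m handwheel '[[0.01,0,0,0],[0.02,0,0,0],[0.03,0,0,0],[0.04,0,0,0],[0.05,0,0,0],[0.06,0,0,0],[0.065,0,0,0],[0.065,0,0,0]]'| egrep 'pos|ft_';  for i in 1 2 3 ; do python3 -m handwheel '[[0.0033,0,0,0],[0.0033,0,0,0]]' | egrep 'pos|ft_'; done
```

```text
position: [0.5995, 0.1578, 0.2245]
ft_force: [0.2, -1.3, 1.3]
position: [0.5995, 0.1583, 0.2246]
ft_force: [0.0, -1.7, -0.6]
position: [0.5995, 0.1585, 0.2246]
ft_force: [0.4, -2.9, 0.9]
position: [0.5995, 0.1586, 0.2246]
ft_force: [-0.1, -7.2, 1.0]
```

```bash
for i in 1 2  ; do python3 -m handwheel '[[0.0033,0,0,0],[0.0033,0,0,0]]' | egrep 'pos|ft_'; done
```

```text
position: [0.5994, 0.1587, 0.2246]
ft_force: [0.4, -7.6, 0.6]
position: [0.5995, 0.1587, 0.2246]
ft_force: [-0.4, -10.9, 1.4]
```

```bash
python3 -m handwheel '[[-0.02,0,0,0],[-0.05,0,-0.02,0],[-0.05,0,-0.1,0],[-0.05,0,-0.2,0],[-0.05,0,-0.25,0],[-0.05,0,-0.25,0],[-0.05,0,-0.25,0]]'| egrep 'pos|ft_'
cat > knob.py <<'E'
from h import *
np.set_printoptions(precision=3,suppress=True)
K=np.array([.4691,.1764])
def pts(phi0,angs,gap0,z=.231):
    o=robot.get_obs();p=np.array(o["position"]);Rm=R.from_quat(o["tool_rot"]).as_matrix()
    xt,yt=Rm[:2,0],Rm[:2,1]
    for i,a in enumerate(angs):
        f=np.radians(phi0-a);u=np.array([np.cos(f),np.sin(f)]);n=np.array([-u[1],u[0]])
        sx,sy=-np.sign(n@xt),-np.sign(n@yt)
        cor=sx*.0095*xt+sy*.015*yt    # contacting corner
        if abs(n@xt)<.2: cor=sy*.015*yt
        if abs(n@yt)<.2: cor=sx*.0095*xt
        c=K+.025*u+(.008+(gap0 if i==0 else 0))*n-cor
        print(a,"world",c,"fr",Rm.T@(np.append(c,z)-p)/.3)
E
python3 - <<'E'
from knob import *
pts(-54.6,[0,0,15,30,40,50,56],.008)
print(robot.get_obs()["position"])
E
```

```text
position: [0.6008, 0.1473, 0.3007]
ft_force: [-0.3, -0.8, -0.7]
0 world [0.511 0.176] fr [ 0.124 -0.291  0.232]
0 world [0.504 0.172] fr [ 0.111 -0.314  0.232]
15 world [0.499 0.167] fr [ 0.096 -0.331  0.231]
30 world [0.494 0.154] fr [ 0.054 -0.352  0.231]
40 world [0.49  0.152] fr [ 0.051 -0.367  0.231]
50 world [0.486 0.142] fr [ 0.019 -0.382  0.231]
56 world [0.484 0.142] fr [ 0.02  -0.391  0.231]
[0.601 0.147 0.301]
```

```bash
python3 -m handwheel '[[0.04,-0.08,0,0],[0.08,-0.18,0,0],[0.115,-0.26,0,0],[0.124,-0.29,0,0],[0.124,-0.29,0.03,0],[0.124,-0.29,0.1,0],[0.124,-0.29,0.17,0],[0.124,-0.29,0.21,0],[0.124,-0.29,0.232,0],[0.124,-0.29,0.232,0],[0.124,-0.29,0.232,0]]'| egrep 'pos|ft_'
python3 - <<'E'
from knob import *
pts(-54.6,[0,0,15,30,40,50,56],.004)
w=vision.camera("wrist");cv2.imwrite("pics/w2.png",w["frame"][:,:,::-1])
E
```

```text
position: [0.5112, 0.1755, 0.2292]
ft_force: [-0.5, 0.1, -0.2]
0 world [0.507 0.174] fr [-0.004 -0.013 -0.006]
0 world [0.504 0.172] fr [-0.011 -0.025 -0.006]
15 world [0.499 0.167] fr [-0.026 -0.042 -0.006]
30 world [0.494 0.154] fr [-0.067 -0.063 -0.006]
40 world [0.49  0.152] fr [-0.071 -0.078 -0.006]
50 world [0.486 0.142] fr [-0.103 -0.093 -0.006]
56 world [0.484 0.142] fr [-0.102 -0.102 -0.006]
```

View pics/w2.png

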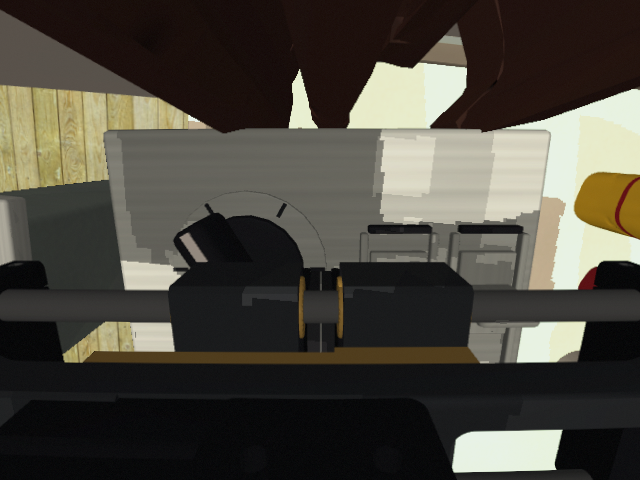

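Knob mark end visible at about (205,245), fingers to the right of it over the deck, no contact. Push click 1 in stages.

```bash
python3 -m handwheel '[[-0.005,-0.012,0,0],[-0.011,-0.025,0,0],[-0.018,-0.034,0,0],[-0.026,-0.042,0,0],[-0.026,-0.042,0,0],[-0.026,-0.042,0,0]]'| egrep 'pos|ft_'
python3 -m handwheel '[[-0.01,-0.005,0,0],[-0.02,-0.01,0,0],[-0.03,-0.016,0,0],[-0.041,-0.021,0,0],[-0.041,-0.021,0,0],[-0.041,-0.021,0,0]]'| egrep 'pos|ft_'
```

```text
position: [0.5003, 0.1677, 0.231]
ft_force: [2.7, 3.6, -1.7]
position: [0.4974, 0.1551, 0.2321]
ft_force: [6.3, 5.4, 2.7]
```

```bash
python3 -m handwheel '[[-0.006,-0.008,0,0],[-0.013,-0.016,0,0],[-0.013,-0.016,0,0],[-0.013,-0.016,0,0]]'| egrep 'pos|ft_'
python3 -m handwheel '[[-0.006,-0.006,0,0],[-0.014,-0.012,0,0],[-0.014,-0.012,0,0],[-0.014,-0.012,0,0]]'| egrep 'pos|ft_'
```

```text
position: [0.4912, 0.1497, 0.2316]
ft_force: [2.6, -0.5, 2.4]
position: [0.4838, 0.1445, 0.2291]
ft_force: [0.2, -0.1, -0.3]
```

```bash
python3 -m handwheel '[[0,0.02,0,0],[0,0.04,-0.03,0],[0,0.06,-0.12,0],[0,0.08,-0.2,0],[-0.04,0.1,-0.23,0],[-0.12,0.1,-0.23,0],[-0.16,0.1,-0.23,0],[-0.16,0.1,-0.23,0],[-0.16,0.1,-0.23,0]]'| egrep 'pos|ft_'
cat > look.py <<'E'
from knob import *
import sys
w=vision.camera("wrist");s=vision.camera("scene")
cv2.imwrite(f"pics/{sys.argv[1]}.png",cv2.resize(cv2.hconcat([w["frame"][60:300,100:420,::-1],s["frame"][140:380,180:500,::-1]]),(800,300)))
E
python3 look.py k1
python3 - <<'E'
from knob import *
pts(-114.6,[0,0,15,30,40,50,56],.008)
E
```

```text
position: [0.5196, 0.0999, 0.2981]
ft_force: [-0.2, -0.7, 0.4]
0 world [0.489 0.139] fr [ 0.136 -0.089  0.224]
0 world [0.482 0.142] fr [ 0.15  -0.112  0.224]
15 world [0.475 0.144] fr [ 0.157 -0.133  0.224]
30 world [0.469 0.147] fr [ 0.17  -0.152  0.224]
40 world [0.466 0.15 ] fr [ 0.182 -0.162  0.224]
50 world [0.448 0.153] fr [ 0.194 -0.221  0.225]
56 world [0.447 0.155] fr [ 0.203 -0.225  0.225]
```

View pics/k1.png

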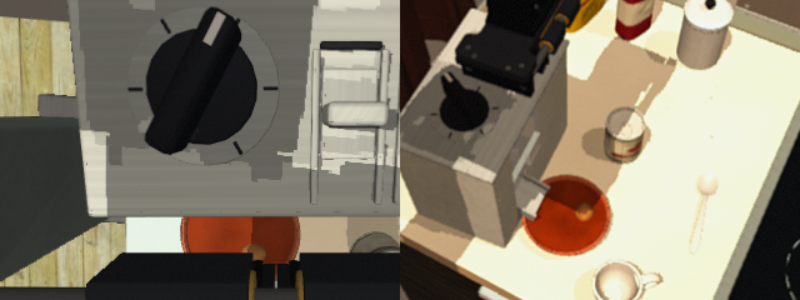

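Click 1 done: bar at ~60°, one walnut in the dish at (583,212). Click 2.

```bash
python3 -m handwheel '[[0.05,-0.03,0,0],[0.11,-0.06,0,0],[0.136,-0.085,0,0],[0.136,-0.085,0.05,0],[0.136,-0.085,0.12,0],[0.136,-0.085,0.19,0],[0.136,-0.085,0.224,0],[0.136,-0.085,0.224,0],[0.15,-0.112,0.224,0],[0.154,-0.122,0.224,0],[0.157,-0.133,0.224,0],[0.164,-0.143,0.224,0],[0.164,-0.143,0.224,0],[0.164,-0.143,0.224,0]]'| egrep 'pos|ft_'
python3 -m handwheel '[[0.006,-0.009,0,0],[0.01,-0.013,0,0],[0.01,-0.013,0,0],[0.01,-0.013,0,0]]'| egrep 'pos|ft_'
```

```text
position: [0.4758, 0.144, 0.2332]
ft_force: [5.2, -4.0, -3.9]
position: [0.4729, 0.1451, 0.2332]
ft_force: [7.7, -7.7, -5.0]
```

```bash
python3 -m handwheel '[[0.004,-0.007,0,0],[0.008,-0.014,0,0],[0.008,-0.014,0,0],[0.008,-0.014,0,0]]'| egrep 'pos|ft_'
python3 -m handwheel '[[0.004,-0.007,0,0],[0.006,-0.014,0,0],[0.006,-0.014,0,0],[0.006,-0.014,0,0]]'| egrep 'pos|ft_'
```

```text
position: [0.4667, 0.1482, 0.233]
ft_force: [2.0, -2.0, -2.2]
position: [0.4588, 0.1516, 0.2319]
ft_force: [-0.3, 0.8, 1.2]
```

```bash
python3 -m handwheel '[[-0.02,0.01,0,0],[-0.04,0.02,-0.03,0],[-0.06,0.04,-0.12,0],[-0.1,0.06,-0.2,0],[-0.16,0.07,-0.23,0],[-0.18,0.07,-0.23,0],[-0.18,0.07,-0.23,0],[-0.18,0.07,-0.23,0]]'| egrep 'pos|ft_'
python3 look.py k2
python3 - <<'E'
from knob import *
pts(-174.6,[0,0,15,30,40,50,56],.006)
E
```

```text
position: [0.4849, 0.0994, 0.2997]
ft_force: [0.5, 0.0, -0.7]
0 world [0.446 0.151] fr [ 0.18  -0.11   0.229]
0 world [0.446 0.157] fr [ 0.2   -0.11   0.229]
15 world [0.429 0.162] fr [ 0.223 -0.164  0.229]
30 world [0.429 0.169] fr [ 0.246 -0.163  0.229]
40 world [0.43  0.173] fr [ 0.26  -0.158  0.229]
50 world [0.432 0.177] fr [ 0.274 -0.151  0.229]
56 world [0.433 0.18 ] fr [ 0.281 -0.146  0.229]
```

View pics/k2.png

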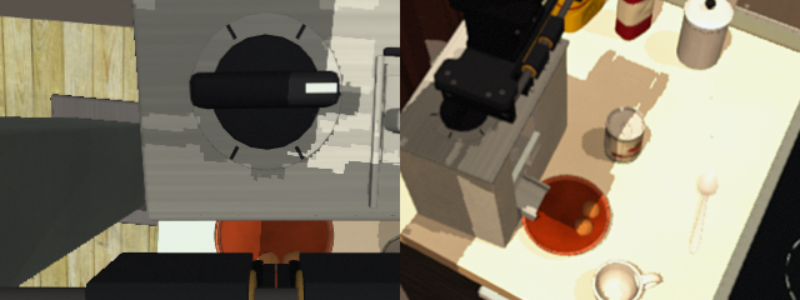

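Two walnuts in the dish, bar at ~0°. Click 3.

```bash
python3 -m handwheel '[[0.06,-0.05,0,0],[0.12,-0.11,0,0],[0.175,-0.155,0,0],[0.178,-0.16,0,0],[0.178,-0.16,0.05,0],[0.178,-0.16,0.12,0],[0.178,-0.16,0.19,0],[0.178,-0.16,0.229,0],[0.178,-0.16,0.229,0],[0.19,-0.162,0.229,0],[0.2,-0.163,0.229,0],[0.212,-0.164,0.229,0],[0.225,-0.164,0.229,0],[0.225,-0.164,0.229,0],[0.225,-0.164,0.229,0]]'| egrep 'pos|ft_'
python3 -m handwheel '[[0.008,0,0,0],[0.014,0.001,0,0],[0.014,0.001,0,0],[0.014,0.001,0,0]]'| egrep 'pos|ft_'
```

```text
position: [0.4307, 0.1609, 0.2325]
ft_force: [0.6, -4.0, -2.8]
position: [0.4303, 0.1646, 0.2325]
ft_force: [-0.2, -6.7, -1.9]
```

```bash
python3 -m handwheel '[[0.007,0.001,0,0],[0.014,0.003,0,0],[0.014,0.003,0,0],[0.014,0.003,0,0]]'| egrep 'pos|ft_'
python3 -m handwheel '[[0.007,0.002,0,0],[0.012,0.004,0,0],[0.012,0.004,0,0],[0.012,0.004,0,0]]'| egrep 'pos|ft_'
```

```text
position: [0.4304, 0.1693, 0.2325]
ft_force: [-1.3, -5.3, -1.5]
position: [0.4327, 0.1747, 0.2329]
ft_force: [-0.1, 0.4, 0.1]
```

```bash
python3 -m handwheel '[[-0.02,-0.01,0,0],[-0.05,-0.01,-0.01,0],[-0.09,-0.01,-0.08,0],[-0.12,0.02,-0.18,0],[-0.2,0.08,-0.23,0],[-0.28,0.13,-0.23,0],[-0.28,0.13,-0.23,0],[-0.28,0.13,-0.23,0]]'| egrep 'pos|ft_|time'
python3 look.py k3
```

```text
time: 21.9
position: [0.4795, 0.0926, 0.3015]
ft_force: [0.0, 1.4, 0.0]
```

View pics/k3.png

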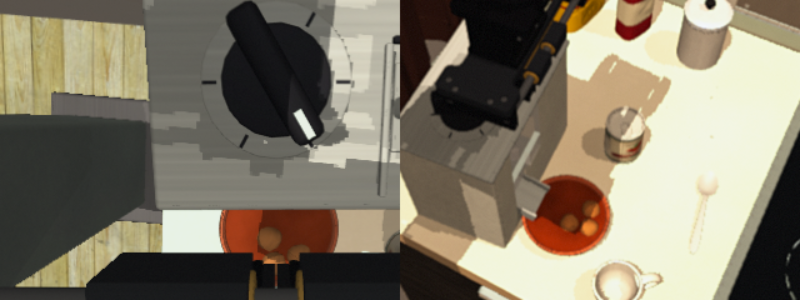

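Three walnuts in the dish, the bar sits on the third click, and the robot touches nothing.

```bash
python3 -c "
from rig import job
print(job.hand_in())"
```

```text
the job is handed in; nothing more can be done
None
```

The job is handed in at about 22 s: both bolts are at their stops (near one first, neither forced; the last pictures don't cover them), the knob rests on the third click, three walnuts are in the dish, and the dish, cup, tin and spoon look undisturbed.

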